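# Release a well plate and dock it for the autosampler

### The job

Lift the clamp bar upright so that it stays up, slide the well plate out from under it and push it along the bench, without ever lifting or tipping it, into the lane of the loading dock until its leading end sits flush against the yellow stop with the red plunger pressed right in. Press it home gently: the adjustable stop can stand anywhere along its scale, so feel for it and do not ram the dock. Leave the other things on the bench where they are.

Things in the scene. Friction and masses are not known exactly. Their poses are not given: they have to be found in the camera images.
- clamp: Fixed aluminium jig. Origin: on the bench, centre of the clamped plate, which slides out to -y and is clear beyond y = -140 mm. Side posts 26 mm high, x = +-48 to +-68, y = -75 to -45. Rear corner stops 14 mm high, y = 66 to 79, with a 64 mm wide window between them for pushing the plate's rear end. Side strips 6 mm high, x = +-54 to +-74. Hinge block 38 mm high, x = 98 to 114, y = -78 to -42.
- bar (a joint): Blue clamp bar, 22 mm wide, across the plate's leading end; its lip hangs in front of that end (to 12 mm over the bench) and blocks the way out. 0 = down, 1.57 = upright, limit 1.9 rad. Hinged at the jig's +x side, 106 mm from the plate's middle line: the handle swings up and towards the clamp's +x. Stiff hinge (0.25 N m friction, bar 0.15 kg): it stays where it is left.
- bar_handle (a point): Centre of the red round handle at the bar's free end: 24 mm diameter, 28 mm long along the clamp's y; 196 mm from the hinge axis, 38 mm above the bench when down. Pinch it from above across its ends (28 mm, fingers closing along the clamp's y): the fingers straddle the narrower bar, and the handle can turn between them as it rises.
- bar_hinge (a point): Point on the bar's hinge axis, 38 mm above the bench; the axis runs along the clamp's y.
- plate: Loose white 24-well plate, 86 mm (x) by 128 mm (y) by 20 mm high, 0.18 to 0.35 kg, too wide to grasp. Origin: centre of its underside, flat on the bench. At the start it lies in the clamp, its axes along the clamp's, with its -y end leading.
- dock: Fixed dock: a green lane between aluminium rails 12 mm high, 94 mm apart inside. Origin: on the bench, middle of the lane's mouth; the lane runs to -y for 205 mm. Flared lead-ins reach to y = +36, about 125 mm apart there. A yellow stop, 26 mm high, flat-faced, is set firmly somewhere from y = -135 to -175 mm; where is not reported. Dock and stop must never bear more than 35 N.
- plunger (a joint): Red plunger of 14 mm diameter in the middle of the yellow stop's face, 11 mm above the bench: 0 = standing out 6 mm, 0.006 m = pressed flush with the face. Its spring is weak (under 0.3 N), too weak to push the plate back.
- bottle: Bystander: amber solvent bottle with blue cap, 86 mm diameter, 169 mm high, beyond the work. Origin: centre of its underside.
- vial_rack: Bystander: blue vial rack 70 x 110 mm, 45 mm high with its vials. Origin: centre of its underside.
- mouse: Bystander: black computer mouse 100 x 58 mm, 31 mm high. Origin: centre of its underside.
Things that resemble listed ones, but are neither listed nor needed, are in the scene too. There is more than one size of the plate; the one meant has the size given above.

How it is judged:
On the way, in this order (a step that is already met when the one before it is completed fails the run):
1. the clamp bar is lifted upright (past 1.2 rad) while the plate is still in the jig (value of joint bar above 1.2 rad and y of plate in the frame of clamp above -0.05 m), for 0.2 s.
2. the plate has been slid out of the jig (y of plate in the frame of clamp below -0.135 m), for 0.1 s.
At the end, for the whole second after the job is handed in: The plate lies flat and at rest in the dock lane, in line with it (within 0.09 rad and 8 mm of its middle line), its leading end against the stop with the plunger pressed in at least 4.2 of its 6 mm, and the clamp bar still stands up past 1.2 rad (value of joint plunger above 0.0042 m and value of joint bar above 1.2 rad and angle between the y axis of plate and the y axis of dock, either way round below 0.09 rad and x of plate in the frame of dock between -0.008 and 0.008 m and y of plate in the frame of dock between -0.125 and -0.06 m and height (world z) of plate below 0.004 m and angle between plate's own z axis and vertical below 0.05 rad and linear speed of plate below 0.01 m/s); the robot touches nothing.
It fails at once if the plate is lifted (over 12 mm) or tipped (over 0.15 rad) (height (world z) of plate above 0.012 m or angle between plate's own z axis and vertical above 0.15 rad).
It fails at once if the dock or its stop is rammed (over 35 N) (contact force between dock and anything else above 35 N).
It fails at once if bottle, vial rack or mouse is moved over 25 mm (distance of any of bottle, vial_rack, mouse from where it was at the start of the episode above 0.025 m).
It also fails if it takes over 72 s, if anything falls off the work surface, if the arm or the gripper's body presses on something with over 40 N, if the wrist force passes 120 N, or if a joint passes its speed limit or range.

### The arm

A 6-joint arm with a two-finger parallel gripper is mounted at the origin on the work surface. World frame = base frame: x ahead of the robot, y to its left, z up, the work surface at z = 0. Lengths are in m, angles in rad, forces in N, time in s.
With the tool pointing down it reaches from about 0.3 to 0.95 m from the base axis. Payload 3.1 kg.
Tool frame: the origin (TCP) lies on the centre line of the jaws, within the pads' length; the fingertips stand 19 mm ahead of it and the grasp point (between the pads) is the TCP (env.tcp_to_tips is the distance from the TCP to the fingertips, in m); x points along the fingers, y is the direction in which the jaws open and shut, and the axes are right-handed (so a half turn about x gives the same grasp; the last joint's range is limited). The gripper opens to 85 mm and grips with 20 to 120 N. Pads are 22 mm wide; open, the fingers measure 114 mm over their backs; the gripper's body (76 mm by 85 mm) begins 54 mm behind the grasp point. The pads swing forward as they close: fully open they stand 13 mm farther back than shut.
Start: joints at [1.183, 0.308, 1.634, -0, 1.2, -0.07], TCP at [0.195, 0.594, 0.25] pointing down, gripper open.
Joint ranges: [-3.06, 3.06], [-0.79, 1.96], [0.05, 2.63], [-1.19, 4.34], [0.05, 2.64], [-2.94, 2.94]. Speed limits (rad/s): [2.79, 2.79, 3.14, 3.14, 3.14, 3.14].

### API

Orientations are given as a unit quaternion [w, x, y, z].
In Python, from workcell import sensors, grab_frame, job_done, env gives the robot as it stands.
- The arm moves only by the tool servo_tool, never from a script. Its argument "moves" is a list of rows, each an object with "angular": the turn, a rotation vector about the tool's x, y, z in degrees, a list of three; "slide": the shift along the tool's x, y, z in m, a list of three; "fingers": the closure, from 0 (fully open) to 1 (shut). A call has 1 to 12 rows; each row is the pose to reach, as a shift and turn from the pose measured when the call began, along the tool's axes at that moment; what a row does not reach only later rows make up. A row lasts 1/12 s, in which the tool goes at most 41.7 mm and 7.16 degrees, less where a joint would pass 70% of its speed; a pose out of reach is approached as far as the arm can. A call with a gripper value outside its range is refused whole. The fingers move at their own pace and stop on an object; the grip force is fixed at half the most. Time passes only in rows, so rows that repeat a pose let the fingers close. It gives the time, the measured TCP pose, the force and the opening at its end, in the units of the state.
- sensors.get_state(): the state, without advancing time (a new reading comes with each control period).
- grab_frame(name): name is "side" or "top"; returns a dict with "color" (400x640x3 uint8, red, green, blue), "z_map" (400x640 float32, m along the optical axis (not along the pixel's ray), 0 where there is no reading), "camera_matrix" (3x3 intrinsics, pixels), "k1" (the pictures are not rectified: a ray, as slopes to the right and down, at radius r is drawn at 1 + k1 r^2 times it, then the intrinsics apply), "extrinsics" (4x4, takes a point from camera to world coordinates). Camera axes: x right, y down, z forward; pixel columns grow to the right and rows downward; lengths in m; the calibration is good to about 2 mm. A picture is of the moment at which its call begins.
- job_done(): hands the job in, once; it reports no verdict.
The state is a dict: "time": time; "joint_pos": joint angles; "dq": joint speeds; "joint_efforts": joint torques, N m; "tool_pos": TCP position; "tcp_rot": TCP orientation; "wrist_force": force on the tool from outside, world axes, zero at the start; "ft_torque": the same for the moment, N m; "opening": finger opening in m.
Only numpy, scipy, OpenCV 4.12 (cv2) and the standard library are available. Lean on these libraries where they do the work, as an engineer would, in place of code of your own. Each camera call takes 0.05 s, during which the arm holds its last target. There are 200 camera calls.

## Working session

There is one attempt and no reset: what is moved stays moved. The work goes in short steps, Python scripts to look and compute and a tool call to move; the robot and the scene stay as the last step left them, time stands still between calls to the robot, and variables do not carry over. Pictures are saved under pics/ and viewed, about 8 in all and at most 12, crops included, and the job is handed in when it is done.

Besides the shell and the picture viewer there is one more tool, called after "Emit:" in YAML: its name, and indented under it one key for each argument. servo_tool: Moves the arm, as the interface text tells. Its arguments: {"type":"object","properties":{"moves":{"type":"array"}},"required":["moves"]}

```bash
mkdir -p pics; ls
cat > h.py <<'E'
import numpy as np, cv2
from workcell import sensors, grab_frame, job_done, env
def undist(f,uv):
    K=np.array(f["camera_matrix"]);k1=f["k1"]
    D=np.array([k1,0,0,0,0.])
    return cv2.undistortPoints(np.array(uv,float).reshape(-1,1,2),K,D).reshape(-1,2)
def plane(f,uv,z):
    n=undist(f,uv);T=np.array(f["extrinsics"])
    d=np.c_[n,np.ones(len(n))]@T[:3,:3].T;o=T[:3,3]
    return o+d*((z-o[2])/d[:,2])[:,None]
def cloud(f):
    v,u=np.mgrid[0:400,0:640];n=undist(f,np.c_[u.ravel(),v.ravel()])
    T=np.array(f["extrinsics"]);Z=f["z_map"].ravel()[:,None]
    return ((np.c_[n,np.ones(len(n))]*Z)@T[:3,:3].T+T[:3,3]).reshape(400,640,3)
def proj(f,P):
    T=np.linalg.inv(np.array(f["extrinsics"]));p=np.atleast_2d(P)@T[:3,:3].T+T[:3,3]
    n=p[:,:2]/p[:,2:];n=n*(1+f["k1"]*(n**2).sum(1,keepdims=True));K=np.array(f["camera_matrix"])
    return n@K[:2,:2].T+K[:2,2]
def save(f,name,crop=None,s=1):
    c=f["color"][:,:,::-1]
    if crop: c=c[crop[1]:crop[3],crop[0]:crop[2]]
    cv2.imwrite("pics/"+name,cv2.resize(c,None,fx=s,fy=s,interpolation=cv2.INTER_CUBIC))
E
python3 - <<'E'
from h import *
for n in("top","side"):
    f=grab_frame(n);save(f,n+"0.png");print(n,np.round(f["extrinsics"],3).tolist(),f["k1"],np.round(f["camera_matrix"],1).tolist())
print(sensors.get_state())
E
```

```text
pics
top [[0.024, -0.995, 0.1, 0.44], [-0.999, -0.027, -0.025, -0.065], [0.027, -0.099, -0.995, 1.349], [0.0, 0.0, 0.0, 1.0]] 0.025337013292452235 [[447.6, 0.0, 316.1], [0.0, 447.6, 203.8], [0.0, 0.0, 1.0]]
side [[-0.996, -0.062, 0.067, 0.462], [-0.091, 0.719, -0.689, 0.855], [-0.006, -0.692, -0.722, 1.035], [0.0, 0.0, 0.0, 1.0]] -0.06889126662940391 [[461.7, 0.0, 325.0], [0.0, 461.7, 193.6], [0.0, 0.0, 1.0]]
{'time': 0.1, 'joint_pos': array([ 1.18332142e+00,  3.08950454e-01,  1.63508134e+00, -6.41558704e-06,
        1.19967350e+00, -6.96953595e-02]), 'dq': array([ 0.00202648, -0.00142351, -0.00229484, -0.00032503,  0.00164363,
        0.00011918]), 'joint_efforts': array([-1.30598319e-04, -4.16404366e+01, -2.77645254e+01, -6.04152478e-05,
        4.01676734e-03, -6.48205713e-06]), 'tool_pos': array([0.19504184, 0.59303911, 0.24913108]), 'tcp_rot': array([ 0.69803229,  0.11115103,  0.69836669, -0.112607  ]), 'wrist_force': array([-0.34836429,  0.62370467,  1.0015754 ]), 'ft_torque': array([ 0.0462686 , -0.01581192, -0.03062037]), 'opening': 0.0855489248890692}
```

View pics/top0.png

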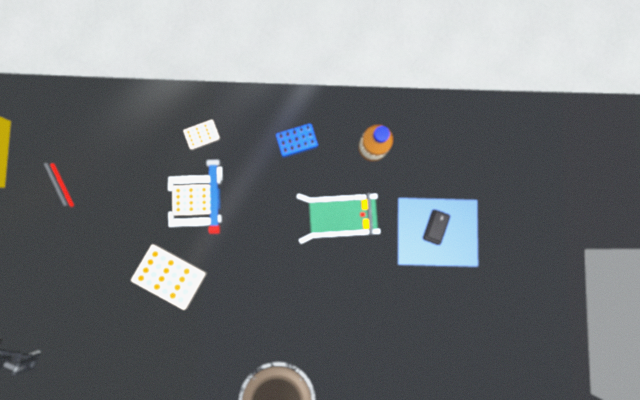

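View pics/side0.png

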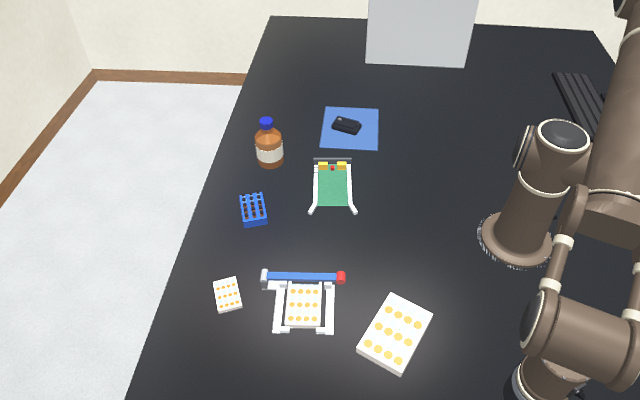

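The top picture shows the jig with the blue bar at (214,200), its red handle at (214,229) and its hinge at (214,165). The dock is at (340,215), with the yellow stop at (366,215).

What could be mistaken:
- **Plate:** the clamped one at (190,200), a small one at (201,134) and a big one at (168,277).
- **Red things:** the handle at (214,229), a pen at (62,185) and the plunger at (362,214).

I choose the clamped plate and the handle at (214,229), and will measure both.

```bash
cat > m.py <<'E'
from h import *
def blobs(f,mask,minA=8):
    n,l,s,c=cv2.connectedComponentsWithStats(mask.astype(np.uint8));return [(s[i,4],c[i],l==i) for i in range(1,n) if s[i,4]>=minA]
def masks(f):
    h=cv2.cvtColor(f["color"],cv2.COLOR_RGB2HSV).astype(int);H,S,V=h[...,0],h[...,1],h[...,2]
    return dict(red=((H<6)|(H>174))&(S>150)&(V>90),blue=(H>100)&(H<118)&(S>150)&(V>80),green=(H>60)&(H<90)&(S>80)&(V>60),yel=(H>20)&(H<33)&(S>180)&(V>150),white=(S<40)&(V>190))
E
python3 - <<'E'
from m import *
for nm in("top","side"):
    f=grab_frame(nm);C=cloud(f);M=masks(f)
    for k,m in M.items():
        for A,c,l in blobs(f,m,12):
            if A>8000: continue
            P=C[l];P=P[P[:,2]>-.05]
            if len(P)==0: continue
            (rc,rs,ra)=cv2.minAreaRect(P[:,:2].astype(np.float32))
            print(nm,k,A,c.round(1),"med",np.median(P,0).round(3),"rect",np.round(rc,3),np.round(rs,3),round(ra,1),"z",np.percentile(P[:,2],[5,95]).round(3))
    if nm=="top": save(f,"crop1.png",(120,110,420,320),2.6)
E
```

```text
top red 228 [ 61.8 184.8] med [0.609 0.652 0.007] rect [0.51 0.33] [0.797 0.104] 72.6 z [-0.003  0.014]
top red 80 [213.8 229.7] med [0.488 0.197 0.046] rect [0.489 0.203] [0.019 0.039] 2.0 z [-0.001  0.052]
top blue 821 [296.8 139.8] med [ 0.763 -0.036  0.029] rect [ 0.634 -0.073] [0.37  0.119] 15.6 z [0.001 0.045]
top blue 145 [381.1 133.7] med [ 0.753 -0.266  0.168] rect [ 0.605 -0.173] [0.032 0.394] 57.9 z [0.164 0.172]
top blue 391 [214.  194.5] med [0.589 0.2   0.043] rect [0.513 0.113] [0.365 0.126] 48.7 z [0.026 0.048]
top green 1485 [334.6 216. ] med [ 0.539 -0.157  0.   ] rect [ 0.516 -0.15 ] [0.135 0.182] 5.3 z [-0.005  0.005]
top green 152 [374.1 213.5] med [ 0.549 -0.276 -0.   ] rect [ 0.551 -0.273] [0.083 0.022] 4.3 z [-0.005  0.017]
top green 15 [366.3 214. ] med [ 0.549 -0.252 -0.002] rect [ 0.548 -0.252] [0.007 0.019] 87.8 z [-0.004  0.006]
top yel 528 [  3.5 148.2] med [0.718 0.821 0.019] rect [0.535 0.413] [0.959 0.184] 68.0 z [0.003 0.04 ]
top yel 44 [364.  204.1] med [ 0.576 -0.241  0.025] rect [ 0.576 -0.242] [0.024 0.012] 2.7 z [0.016 0.03 ]
top yel 50 [365.5 2
[... 4025 characters left out ...]
.015] rect [0.646 0.533] [0.064 0.738] 24.8 z [0.008 0.018]
side white 164 [551.3 283.6] med [0.226 0.539 0.575] rect [0.225 0.54 ] [0.012 0.022] 70.2 z [0.57  0.578]
side white 2404 [302.5 306.6] med [0.578 0.275 0.017] rect [0.566 0.526] [0.173 0.671] 4.5 z [0.003 0.024]
side white 81 [538.7 311.1] med [0.251 0.58  0.581] rect [0.249 0.575] [0.055 0.003] 68.9 z [0.569 0.584]
side white 2933 [394.5 332.7] med [0.352 0.332 0.028] rect [0.42  0.525] [0.65  0.139] 70.7 z [0.022 0.032]
side white 129 [632.9 314. ] med [0.14  0.574 0.574] rect [0.295 0.715] [0.435 0.017] 42.2 z [0.571 0.578]
side white 69 [523.1 385.6] med [0.227 0.604 0.427] rect [0.225 0.6  ] [0.01  0.046] 13.5 z [0.426 0.43 ]
```

View pics/crop1.png

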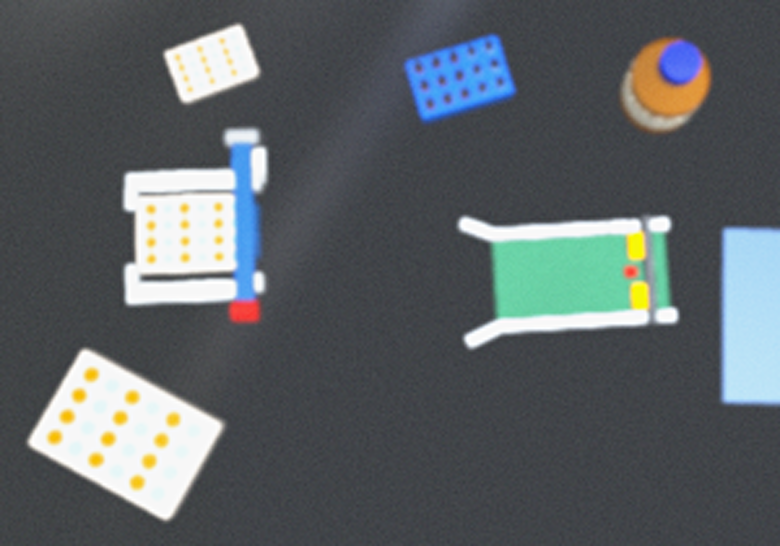

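The crop confirms the choice: the clamped plate sits between the side strips with the bar across its right end, handle at (245,310) in the crop. The dock's yellow stop is at about (637,270). I get a clamp yaw of about 3.5°, with the handle at about (0.489, 0.195, 0.04). The hinge is 197 mm away, against 196 mm given. Next I work out the move.

```bash
cat > g.py <<'E'
import sys
from h import *
from scipy.spatial.transform import Rotation as Ro
def go(p,jaw):  # target TCP pos, jaw direction angle in world (deg), tool down
    s=sensors.get_state();q=s["tcp_rot"];R=Ro.from_quat([q[1],q[2],q[3],q[0]])
    best=None
    for a in(jaw,jaw+180):
        a=np.radians(a);x=np.array([0,0,-1.]);y=np.array([np.cos(a),np.sin(a),0])
        Rd=Ro.from_matrix(np.c_[x,y,np.cross(x,y)]);r=(R.inv()*Rd).as_rotvec(degrees=True)
        if best is None or np.linalg.norm(r)<np.linalg.norm(best): best=r
    d=np.array(p)-s["tool_pos"]
    print("t",round(s["time"],2),"pos",s["tool_pos"].round(4),"F",s["wrist_force"].round(2),"open",round(s["opening"],4),"q6",s["joint_pos"].round(2))
    print("slide",(R.inv().apply(d)).round(4),"ang",best.round(1)); print("axes x,y,z rows:",R.as_matrix().T.round(3).tolist())
if __name__=="__main__": go([float(v) for v in sys.argv[1:4]],float(sys.argv[4]))
E
python3 g.py 0.489 0.195 0.14 93.5
```

```text
t 0.2 pos [0.1951 0.5932 0.2495] F [-0.24 -0.17  1.13] open 0.0852 q6 [ 1.18  0.31  1.63  0.    1.2  -0.07]
slide [ 0.1099 -0.2863  0.4036] ang [-21.7  -0.    0.1]
axes x,y,z rows: [[-0.001, -0.001, -1.0], [0.313, 0.95, -0.001], [0.95, -0.313, -0.0]]
```

Emit:
servo_tool:
  moves:
    - {"slide":[0.11,-0.286,0.404],"angular":[-21.7,0,0],"fingers":0.3}
    - {"slide":[0.11,-0.286,0.404],"angular":[-21.7,0,0],"fingers":0.3}
    - {"slide":[0.11,-0.286,0.404],"angular":[-21.7,0,0],"fingers":0.3}
    - {"slide":[0.11,-0.286,0.404],"angular":[-21.7,0,0],"fingers":0.3}
    - {"slide":[0.11,-0.286,0.404],"angular":[-21.7,0,0],"fingers":0.3}
    - {"slide":[0.11,-0.286,0.404],"angular":[-21.7,0,0],"fingers":0.3}
    - {"slide":[0.11,-0.286,0.404],"angular":[-21.7,0,0],"fingers":0.3}
    - {"slide":[0.11,-0.286,0.404],"angular":[-21.7,0,0],"fingers":0.3}
    - {"slide":[0.11,-0.286,0.404],"angular":[-21.7,0,0],"fingers":0.3}
    - {"slide":[0.11,-0.286,0.404],"angular":[-21.7,0,0],"fingers":0.3}
    - {"slide":[0.11,-0.286,0.404],"angular":[-21.7,0,0],"fingers":0.3}
    - {"slide":[0.11,-0.286,0.404],"angular":[-21.7,0,0],"fingers":0.3}

```text
time: 1.2
tool_pos: [0.4846, 0.2011, 0.1417]
tcp_rot: [0.707, -0.022, 0.707, 0.021]
wrist_force: [0.5, 0.6, 0.5]
opening: 0.0597
```

Emit:
servo_tool:
  moves:
    - {"slide":[0.0,0,0],"angular":[0,0,0],"fingers":0.3}
    - {"slide":[0.0,0,0],"angular":[0,0,0],"fingers":0.3}

```text
time: 1.37
tool_pos: [0.4853, 0.1989, 0.1409]
tcp_rot: [0.706, -0.02, 0.707, 0.019]
wrist_force: [-0.0, -0.1, 0.6]
opening: 0.0597
```

```bash
python3 g.py 0.489 0.195 0.041 93.5; python3 -c "
from h import *
f=grab_frame('side');save(f,'s1.png',(200,200,440,360),3.2)"
```

```text
t 1.37 pos [0.4853 0.1989 0.1409] F [-0.03 -0.1   0.64] open 0.0597 q6 [ 0.31  0.25  1.95 -0.    0.94 -1.32]
slide [ 0.0999 -0.004   0.0037] ang [-0.3 -0.1  0.1]
axes x,y,z rows: [[-0.002, -0.002, -1.0], [-0.056, 0.998, -0.002], [0.998, 0.056, -0.002]]
```

View pics/s1.png

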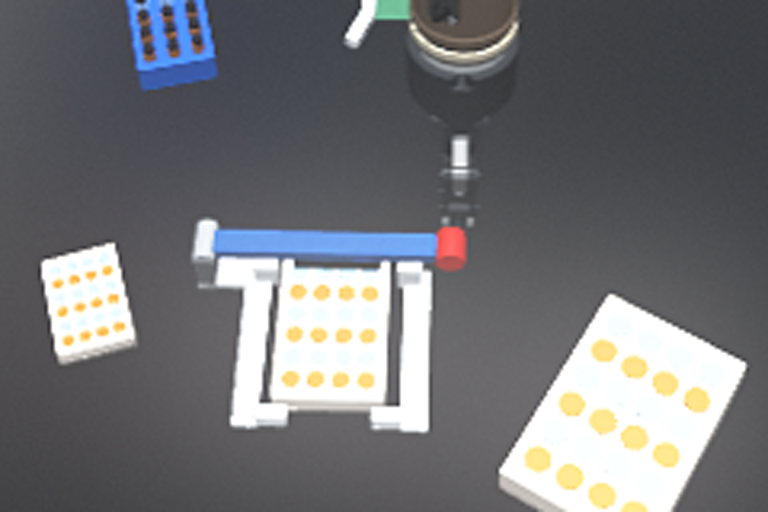

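The crop shows the handle at (451,249), with the open fingers hovering behind and above it at (460,180). The way down is clear, so I descend and grip.

Emit:
servo_tool:
  moves:
    - {"slide":[0.035,-0.004,0.004],"angular":[0,0,0],"fingers":0.3}
    - {"slide":[0.07,-0.004,0.004],"angular":[0,0,0],"fingers":0.3}
    - {"slide":[0.1,-0.004,0.004],"angular":[0,0,0],"fingers":0.3}
    - {"slide":[0.1,-0.004,0.004],"angular":[0,0,0],"fingers":0.3}
    - {"slide":[0.1,-0.004,0.004],"angular":[0,0,0],"fingers":1}
    - {"slide":[0.1,-0.004,0.004],"angular":[0,0,0],"fingers":1}
    - {"slide":[0.1,-0.004,0.004],"angular":[0,0,0],"fingers":1}
    - {"slide":[0.1,-0.004,0.004],"angular":[0,0,0],"fingers":1}
    - {"slide":[0.1,-0.004,0.004],"angular":[0,0,0],"fingers":1}

```text
time: 2.17
tool_pos: [0.4899, 0.1957, 0.0438]
tcp_rot: [0.707, -0.023, 0.706, 0.021]
wrist_force: [-0.1, -5.8, 0.6]
opening: 0.0268
```

```bash
python3 g.py 0.489 0.195 0.041 93.5; python3 -c "
import numpy as np
for a in np.radians([10,20,30,40,50,60,70,80,88,92]): print(round(np.degrees(a)),'up',round(.196*np.sin(a),4),'along +x',round(.196*(1-np.cos(a)),4))"
```

```text
t 2.17 pos [0.4899 0.1957 0.0438] F [-0.15 -5.78  0.64] open 0.0268 q6 [ 0.3   0.42  1.98 -0.    0.74 -1.33]
slide [ 0.0028 -0.0006 -0.001 ] ang [0.  0.1 0.2]
axes x,y,z rows: [[0.001, -0.003, -1.0], [-0.061, 0.998, -0.003], [0.998, 0.061, 0.001]]
10 up 0.034 along +x 0.003
20 up 0.067 along +x 0.0118
30 up 0.098 along +x 0.0263
40 up 0.126 along +x 0.0459
50 up 0.1501 along +x 0.07
60 up 0.1697 along +x 0.098
70 up 0.1842 along +x 0.129
80 up 0.193 along +x 0.162
88 up 0.1959 along +x 0.1892
92 up 0.1959 along +x 0.2028
```

Emit:
servo_tool:
  moves:
    - {"slide":[-0.017,-0.001,0.001],"angular":[0,0,0],"fingers":1}
    - {"slide":[-0.034,-0.001,0.003],"angular":[0,0,0],"fingers":1}
    - {"slide":[-0.051,-0.001,0.007],"angular":[0,0,0],"fingers":1}
    - {"slide":[-0.067,-0.001,0.012],"angular":[0,0,0],"fingers":1}
    - {"slide":[-0.083,-0.001,0.018],"angular":[0,0,0],"fingers":1}
    - {"slide":[-0.098,-0.001,0.026],"angular":[0,0,0],"fingers":1}
    - {"slide":[-0.112,-0.001,0.035],"angular":[0,0,0],"fingers":1}
    - {"slide":[-0.126,-0.001,0.046],"angular":[0,0,0],"fingers":1}
    - {"slide":[-0.139,-0.001,0.057],"angular":[0,0,0],"fingers":1}
    - {"slide":[-0.15,-0.001,0.07],"angular":[0,0,0],"fingers":1}
    - {"slide":[-0.15,-0.001,0.07],"angular":[0,0,0],"fingers":1}

```text
time: 3.08
tool_pos: [0.564, 0.2002, 0.1976]
tcp_rot: [0.711, -0.022, 0.703, 0.021]
wrist_force: [4.4, -0.3, -8.5]
opening: 0.0268
```

```bash
python3 g.py 0.69 0.208 0.238 93.5
```

```text
t 3.08 pos [0.564  0.2002 0.1976] F [ 4.44 -0.32 -8.52] open 0.0268 q6 [ 0.27  0.31  1.75 -0.    1.07 -1.36]
slide [-3.900e-02  1.000e-04  1.267e-01] ang [-0.   0.7  0.1]
axes x,y,z rows: [[0.012, -0.001, -1.0], [-0.061, 0.998, -0.002], [0.998, 0.061, 0.011]]
```

Emit:
servo_tool:
  moves:
    - {"slide":[-0.008,0,0.011],"angular":[0,0,0],"fingers":1}
    - {"slide":[-0.016,0,0.024],"angular":[0,0.4,0],"fingers":1}
    - {"slide":[-0.023,0,0.039],"angular":[0,0.7,0],"fingers":1}
    - {"slide":[-0.03,0,0.055],"angular":[0,0.7,0],"fingers":1}
    - {"slide":[-0.034,0,0.071],"angular":[0,0.7,0],"fingers":1}
    - {"slide":[-0.038,0,0.088],"angular":[0,0.7,0],"fingers":1}
    - {"slide":[-0.04,0,0.105],"angular":[0,0.7,0],"fingers":1}
    - {"slide":[-0.04,0,0.118],"angular":[0,0.7,0],"fingers":1}
    - {"slide":[-0.04,0,0.12],"angular":[0,0.7,0],"fingers":1}
    - {"slide":[-0.04,0,0.12],"angular":[0,0.7,0],"fingers":0.3}
    - {"slide":[-0.04,0,0.12],"angular":[0,0.7,0],"fingers":0.3}
    - {"slide":[-0.04,0,0.12],"angular":[0,0.7,0],"fingers":0.3}

```text
time: 4.08
tool_pos: [0.6838, 0.208, 0.241]
tcp_rot: [0.708, -0.022, 0.706, 0.021]
wrist_force: [0.3, -1.0, -0.3]
opening: 0.0595
```

Emit:
servo_tool:
  moves:
    - {"slide":[-0.03,0,0],"angular":[0,0,0],"fingers":0.3}
    - {"slide":[-0.06,0,0],"angular":[0,0,0],"fingers":0.3}
    - {"slide":[-0.08,0,0],"angular":[0,0,0],"fingers":0.3}
    - {"slide":[-0.08,0.04,-0.02],"angular":[0,0,0],"fingers":0.5}
    - {"slide":[-0.08,0.08,-0.05],"angular":[0,0,0],"fingers":0.5}
    - {"slide":[-0.08,0.12,-0.08],"angular":[0,0,0],"fingers":0.5}
    - {"slide":[-0.08,0.16,-0.11],"angular":[0,0,0],"fingers":0.5}
    - {"slide":[-0.08,0.2,-0.11],"angular":[0,0,0],"fingers":0.5}
    - {"slide":[-0.08,0.2,-0.11],"angular":[0,0,0],"fingers":0.5}

```text
time: 4.83
tool_pos: [0.5586, 0.405, 0.3223]
tcp_rot: [0.709, -0.022, 0.705, 0.024]
wrist_force: [0.5, 0.2, 0.6]
opening: 0.0428
```

Run:
```python
from m import *
from g import go
go([.566,.38,.12],3.5)
f=grab_frame("top");C=cloud(f);M=masks(f)
save(f,"t2.png",(130,120,400,270),2.9)
g=grab_frame("side");Cs=cloud(g);save(g,"s2.png",(200,120,420,350),2.5)
# rails, window region masks
for nm,ff,CC in(("top",f,C),("side",g,Cs)):
    for k,m in masks(ff).items():
        for A,c,l in blobs(ff,m,20):
            P=CC[l];P=P[(P[:,0]>.4)&(P[:,0]<.72)&(P[:,1]<.4)&(P[:,1]>-.32)]
            if len(P)<.8*A:continue
            p=np.percentile(P,[3,97],0).round(3)
            vx,vy,x0,y0=cv2.fitLine(P[:,:2].astype(np.float32),cv2.DIST_HUBER,0,.01,.01).ravel()
            print(nm,k,A,c.round(0),"med",np.median(P,0).round(3),p[0],p[1],"line ang",np.degrees(np.arctan2(vy,vx)).round(1))
```

```text
t 4.83 pos [0.5586 0.405  0.3223] F [0.5  0.17 0.61] open 0.0428 q6 [ 0.56  0.38  1.39  0.    1.36 -1.07]
slide [ 0.2023 -0.026   0.0047] ang [-89.8   0.4   0.1]
axes x,y,z rows: [[0.005, 0.003, -1.0], [-0.064, 0.998, 0.003], [0.998, 0.064, 0.005]]
top red 114 [197. 153.] med [0.671 0.206 0.242] [0.661 0.195 0.228] [0.683 0.221 0.247] line ang 49.8
top blue 67 [208. 161.] med [0.67  0.198 0.153] [0.653 0.195 0.085] [0.682 0.206 0.175] line ang 7.6
top green 1482 [335. 216.] med [ 0.539 -0.155 -0.   ] [ 0.497 -0.23  -0.005] [ 0.582 -0.082  0.006] line ang -82.8
top green 150 [374. 213.] med [ 0.55  -0.276  0.   ] [ 0.511 -0.285 -0.004] [ 0.59  -0.264  0.033] line ang 5.6
top yel 45 [364. 204.] med [ 0.576 -0.241  0.025] [ 0.564 -0.248  0.017] [ 0.589 -0.235  0.031] line ang -4.4
top yel 52 [366. 223.] med [ 0.52  -0.247  0.025] [ 0.506 -0.254  0.013] [ 0.531 -0.241  0.031] line ang 1.2
top white 20 [ 37. 151.] med [0.579 0.35  0.65 ] [0.572 0.346 0.646] [0.59  0.357 0.653] line ang 33.2
top white 2278 [195. 198.] med [0.58  0.259 0.016] [ 0.503  0.193 -0.002] [0.662 0.336 0.027] line 
[... 1139 characters left out ...]
[ 0.493 -0.218 -0.003] [ 0.566 -0.086  0.006] line ang 76.4
side white 71 [401.  90.] med [0.412 0.33  0.696] [0.401 0.306 0.685] [0.429 0.346 0.699] line ang -54.5
side white 89 [338. 106.] med [0.495 0.316 0.652] [0.488 0.308 0.647] [0.503 0.322 0.654] line ang -53.5
side white 92 [302. 124.] med [0.544 0.348 0.64 ] [0.537 0.339 0.634] [0.551 0.353 0.643] line ang -45.9
side white 205 [350. 191.] med [ 0.484 -0.141  0.012] [ 0.462 -0.232 -0.001] [ 0.495 -0.055  0.017] line ang -82.1
side white 25 [265. 277.] med [0.678 0.219 0.045] [0.676 0.193 0.04 ] [0.689 0.225 0.05 ] line ang 84.7
side white 2318 [304. 306.] med [0.568 0.278 0.015] [0.503 0.194 0.001] [0.664 0.337 0.026] line ang -39.7
```

View pics/t2.png

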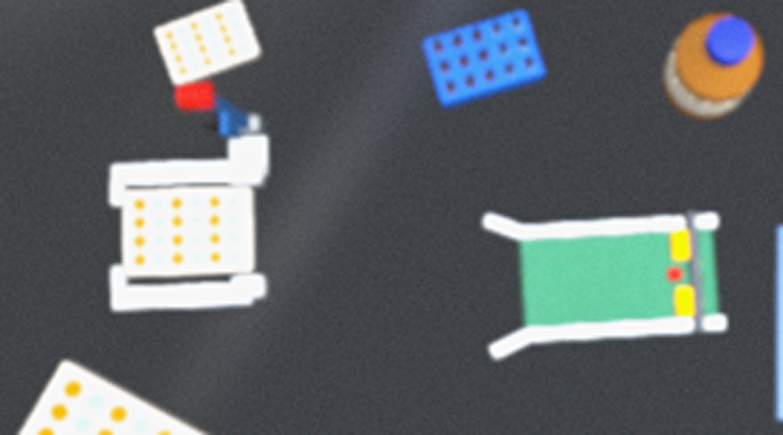

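The picture shows the bar standing upright, with its handle at (195,97) in the crop and the handle top at z≈0.24, so about 86°. The plate is still in the jig, corners about (123,190), (250,185), (255,272) and (125,277). The dock lane runs from (525,280) to the stop at (680,272). Now I measure the plate and dock axes.

```bash
cat > p.py <<'E'
from m import *
def face(f,lo,hi,box=None,zmax=.024,zmin=.014):
    "plate top: white pixels in z band near box -> minAreaRect"
    C=cloud(f);h=cv2.cvtColor(f["color"],cv2.COLOR_RGB2HSV)
    m=(C[...,2]>zmin)&(C[...,2]<zmax)&(C[...,0]>lo[0])&(C[...,0]<hi[0])&(C[...,1]>lo[1])&(C[...,1]<hi[1])&(h[...,2]>150)
    return m
E
python3 - <<'E'
from p import *
from g import go
f=grab_frame("top")
uv=[(172.4,185.5),(216.2,183.8),(217.9,213.8),(173.1,215.5)]
P=plane(f,uv,.02)[:,:2];print(P.round(4).tolist(),"sides",[np.linalg.norm(P[i]-P[(i+1)%4]).round(4) for i in range(4)])
c=P.mean(0);d=(P[0]+P[3]-P[1]-P[2]);d/=np.linalg.norm(d);e=P[0]+P[1]-P[2]-P[3]
print("plate c",c.round(4),"yaw from y",np.degrees(np.arctan2(-d[0],d[1])).round(2),"from x",np.degrees(np.arctan2(e[1],e[0])).round(2))
M=masks(f)
# dock: inner rail edges by green extents row by row
g=[l for A,c_,l in blobs(f,M["green"],1000)][0]
us=np.arange(310,358);t=[];b=[]
for u in us:
    v=np.where(g[:,u])[0];t.append((u,v.min()-.5));b.append((u,v.max()+.5))
# high rail-edge occlusion: +x rail inner seen at its top(z .012) or base
for nm,e,zs in(("+x rail",t,(0,.012)),("-x rail",b,(0,.012))):
    for z in zs:
        Q=plane(f,e,z)[:,:2];k=np.polyfit(Q[:,1],Q[:,0],1);print(nm,z,"yaw",np.degrees(np.arctan(-k[0])).round(2),"x at y=-.08,-.24",np.polyval(k,[-.08,-.24]).round(4))
v,u=np.where(g);Q=plane(f,[(u.min()-.5,216)],0);print("mouth",Q.round(3))
for A,c_,l in blobs(f,M["yel"],30):
    if c_[0]>300:
        v,u=np.where(l);print("yellow front edge",plane(f,[(np.percentile(u,5)-.5,c_[1])],.026).round(4),"back",plane(f,[(u.max()+.5,c_[1])],.026).round(4))
E
```

```text
[[0.6163, 0.3283], [0.6251, 0.2], [0.5358, 0.1909], [0.5274, 0.3213]] sides [np.float64(0.1286), np.float64(0.0898), np.float64(0.1307), np.float64(0.0892)]
plate c [0.5761 0.2601] yaw from y 3.81 from x 5.17
+x rail 0 yaw 4.73 x at y=-.08,-.24 [0.5776 0.5908]
+x rail 0.012 yaw 4.73 x at y=-.08,-.24 [0.5764 0.5896]
-x rail 0 yaw 4.78 x at y=-.08,-.24 [0.49   0.5033]
-x rail 0.012 yaw 4.78 x at y=-.08,-.24 [0.4895 0.5029]
mouth [[ 0.538 -0.077  0.   ]]
yellow front edge [[ 0.5754 -0.2338  0.026 ]] back [[ 0.5759 -0.2517  0.026 ]]
yellow front edge [[ 0.5175 -0.2376  0.026 ]] back [[ 0.518  -0.2554  0.026 ]]
```

```bash
python3 g.py 0.569 0.356 0.09 4
```

```text
t 4.98 pos [0.5603 0.4031 0.3217] F [-0.35 -0.71 -0.74] open 0.0423 q6 [ 0.56  0.38  1.39 -0.    1.36 -1.07]
slide [ 0.2318 -0.0476  0.0043] ang [89.7  0.2 -0.3]
axes x,y,z rows: [[0.006, 0.001, -1.0], [-0.065, 0.998, 0.0], [0.998, 0.065, 0.006]]
```

Emit:
servo_tool:
  moves:
    - {"slide":[0.04,0,0],"angular":[7,0,0],"fingers":0.75}
    - {"slide":[0.08,-0.01,0.004],"angular":[14,0,0],"fingers":0.75}
    - {"slide":[0.11,-0.03,0.004],"angular":[21,0,0],"fingers":0.75}
    - {"slide":[0.15,-0.048,0.004],"angular":[28,0,0],"fingers":0.75}
    - {"slide":[0.18,-0.048,0.004],"angular":[35,0,0],"fingers":0.75}
    - {"slide":[0.21,-0.048,0.004],"angular":[42,0,0],"fingers":0.75}
    - {"slide":[0.232,-0.048,0.004],"angular":[49,0,0],"fingers":0.75}
    - {"slide":[0.232,-0.048,0.004],"angular":[56,0,0],"fingers":0.75}
    - {"slide":[0.232,-0.048,0.004],"angular":[63,0,0],"fingers":0.75}
    - {"slide":[0.232,-0.048,0.004],"angular":[70,0,0],"fingers":0.75}
    - {"slide":[0.232,-0.048,0.004],"angular":[77,0,0],"fingers":0.75}
    - {"slide":[0.232,-0.048,0.004],"angular":[84,0,0],"fingers":0.75}

```text
time: 5.98
tool_pos: [0.5699, 0.354, 0.0904]
tcp_rot: [0.541, 0.46, 0.537, -0.456]
wrist_force: [0.9, 0.0, 0.4]
opening: 0.0215
```

```bash
python3 g.py 0.569 0.356 0.026 4
```

```text
t 5.98 pos [0.5699 0.354  0.0904] F [0.92 0.02 0.4 ] open 0.0215 q6 [ 0.49  0.56  1.62 -0.    0.95  0.33]
slide [ 0.0644 -0.001  -0.0021] ang [ 5.3  0.  -0.4]
axes x,y,z rows: [[0.007, 0.0, -1.0], [0.987, 0.161, 0.007], [0.161, -0.987, 0.001]]
```

Emit:
servo_tool:
  moves:
    - {"slide":[0.0,-0.001,-0.002],"angular":[5.3,0,-0.4],"fingers":0.75}
    - {"slide":[0.03,-0.001,-0.002],"angular":[5.3,0,-0.4],"fingers":0.75}
    - {"slide":[0.055,-0.001,-0.002],"angular":[5.3,0,-0.4],"fingers":0.75}
    - {"slide":[0.064,-0.001,-0.002],"angular":[5.3,0,-0.4],"fingers":0.75}
    - {"slide":[0.064,-0.001,-0.002],"angular":[5.3,0,-0.4],"fingers":0.75}

```text
time: 6.4
tool_pos: [0.5672, 0.3533, 0.0236]
tcp_rot: [0.516, 0.48, 0.517, -0.485]
wrist_force: [-1.1, 0.3, -0.4]
opening: 0.0212
```

```bash
python3 g.py 0.569 0.356 0.026 4;  python3 -c "
from h import *
f=grab_frame('side');save(f,'s3.png',(220,220,420,360),3.5)"
```

```text
t 6.4 pos [0.5672 0.3533 0.0236] F [-1.12  0.29 -0.44] open 0.0212 q6 [ 0.49  0.66  1.63 -0.    0.86  0.42]
slide [-0.0024  0.002  -0.0026] ang [-0.1  0.2  0.3]
axes x,y,z rows: [[-0.005, -0.004, -1.0], [0.998, 0.068, -0.005], [0.068, -0.998, 0.003]]
```

View pics/s3.png

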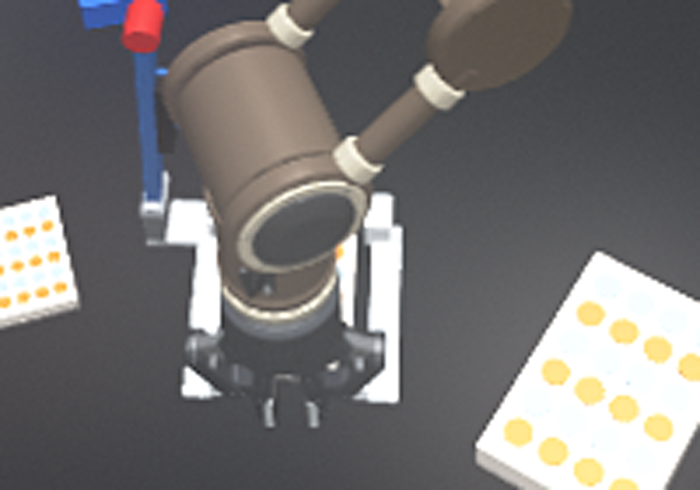

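The crop shows the closed fingers standing behind the window, at about (290,410), centred between the rear stops. The bar is clear of the arm at (145,110). Pushing out along tool z.

Emit:
servo_tool:
  moves:
    - {"slide":[-0.002,0.002,0.006],"angular":[0,0,0],"fingers":0.75}
    - {"slide":[-0.002,0.002,0.012],"angular":[0,0,0],"fingers":0.75}
    - {"slide":[-0.002,0.002,0.018],"angular":[0,0,0],"fingers":0.75}
    - {"slide":[-0.002,0.002,0.024],"angular":[0,0,0],"fingers":0.75}
    - {"slide":[-0.002,0.002,0.032],"angular":[0,0,0],"fingers":0.75}
    - {"slide":[-0.002,0.002,0.04],"angular":[0,0,0],"fingers":0.75}
    - {"slide":[-0.002,0.002,0.05],"angular":[0,0,0],"fingers":0.75}
    - {"slide":[-0.002,0.002,0.06],"angular":[0,0,0],"fingers":0.75}
    - {"slide":[-0.002,0.002,0.07],"angular":[0,0,0],"fingers":0.75}
    - {"slide":[-0.002,0.002,0.08],"angular":[0,0,0],"fingers":0.75}
    - {"slide":[-0.002,0.002,0.09],"angular":[0,0,0],"fingers":0.75}
    - {"slide":[-0.002,0.002,0.1],"angular":[0,0,0],"fingers":0.75}

```text
time: 7.45
tool_pos: [0.5772, 0.2535, 0.0274]
tcp_rot: [0.517, 0.481, 0.517, -0.484]
wrist_force: [-0.1, 2.7, 1.8]
opening: 0.0214
```

```bash
python3 g.py 0.583 0.160 0.026 4
```

```text
t 7.45 pos [0.5772 0.2535 0.0274] F [-0.08  2.73  1.84] open 0.0214 q6 [ 0.35  0.6   1.73 -0.    0.82  0.28]
slide [ 0.0016 -0.0006  0.0937] ang [-0.1  0.1  0.2]
axes x,y,z rows: [[-0.003, -0.002, -1.0], [0.998, 0.068, -0.003], [0.068, -0.998, 0.002]]
```

Emit:
servo_tool:
  moves:
    - {"slide":[0.002,0,0.009],"angular":[0,0,0],"fingers":0.75}
    - {"slide":[0.002,0,0.018],"angular":[0,0,0],"fingers":0.75}
    - {"slide":[0.002,0,0.028],"angular":[0,0,0],"fingers":0.75}
    - {"slide":[0.002,0,0.038],"angular":[0,0,0],"fingers":0.75}
    - {"slide":[0.002,0,0.048],"angular":[0,0,0],"fingers":0.75}
    - {"slide":[0.002,0,0.058],"angular":[0,0,0],"fingers":0.75}
    - {"slide":[0.002,0,0.068],"angular":[0,0,0],"fingers":0.75}
    - {"slide":[0.002,0,0.076],"angular":[0,0,0],"fingers":0.75}
    - {"slide":[0.002,0,0.084],"angular":[0,0,0],"fingers":0.75}
    - {"slide":[0.002,0,0.09],"angular":[0,0,0],"fingers":0.75}
    - {"slide":[0.002,0,0.094],"angular":[0,0,0],"fingers":0.75}
    - {"slide":[0.002,0,0.094],"angular":[0,0,0],"fingers":0.75}

```text
time: 8.45
tool_pos: [0.5837, 0.1586, 0.0256]
tcp_rot: [0.517, 0.481, 0.517, -0.484]
wrist_force: [0.4, 1.0, -0.6]
opening: 0.0211
```

Emit:
servo_tool:
  moves:
    - {"slide":[0,0,-0.02],"angular":[0,0,0],"fingers":0.75}
    - {"slide":[-0.03,0,-0.02],"angular":[0,0,0],"fingers":0.75}
    - {"slide":[-0.07,0,-0.02],"angular":[0,0,0],"fingers":0.75}
    - {"slide":[-0.11,0,-0.02],"angular":[0,0,0],"fingers":0.75}
    - {"slide":[-0.15,0,-0.02],"angular":[0,0,0],"fingers":0.75}
    - {"slide":[-0.15,0.04,-0.02],"angular":[-7,0,0],"fingers":0.4}
    - {"slide":[-0.15,0.07,-0.02],"angular":[-14,0,0],"fingers":0.4}
    - {"slide":[-0.15,0.1,0],"angular":[-21,0,0],"fingers":0.4}
    - {"slide":[-0.15,0.1,0.03],"angular":[-28,0,0],"fingers":0.4}
    - {"slide":[-0.15,0.1,0.06],"angular":[-35,0,0],"fingers":0.4}
    - {"slide":[-0.15,0.1,0.08],"angular":[-42,0,0],"fingers":0.4}
    - {"slide":[-0.15,0.1,0.09],"angular":[-49,0,0],"fingers":0.4}

```text
time: 9.45
tool_pos: [0.6902, 0.073, 0.1754]
tcp_rot: [0.67, 0.222, 0.671, -0.225]
wrist_force: [-0.5, 0.4, -0.3]
opening: 0.0515
```

```bash
cat > p.py <<'E'
from m import *
def plate(f,c,r=.11):
    C=cloud(f);h=cv2.cvtColor(f["color"],cv2.COLOR_RGB2HSV)
    m=(np.hypot(C[...,0]-c[0],C[...,1]-c[1])<r)&(h[...,2]>130)&(C[...,2]<.06)&~masks(f)["green"]
    m=cv2.morphologyEx(m.astype(np.uint8),cv2.MORPH_CLOSE,np.ones((5,5)))
    b=max(blobs(f,m),key=lambda t:t[0]);cn=max(cv2.findContours(b[2].astype(np.uint8),0,1)[0],key=len)
    P=plane(f,cn.reshape(-1,2),.02)[:,:2]
    rc,rs,ra=cv2.minAreaRect((P*1000).astype(np.float32))
    if rs[0]>rs[1]: ra-=90
    ra=(ra+45)%90-45 if abs(ra)>45 else ra
    return np.array(rc)/1000,np.round(rs,1),round(ra,2),P
E
python3 - <<'E'
from p import *
from g import go
f=grab_frame("top");save(f,"t4.png",(130,100,420,300),2.7)
r=plate(f,(.589,.084));print(*r[:3])
go([.66,.08,.12],94)
E
```

```text
[0.58983215 0.04799904] [90.1 65.3] 1.88
t 9.5 pos [0.6903 0.072  0.1755] F [ 0.03 -0.54 -0.4 ] open 0.0513 q6 [ 0.04  0.51  1.51 -0.01  1.13 -0.88]
slide [ 0.0555 -0.0114 -0.0292] ang [-40.7  -0.1   0.3]
axes x,y,z rows: [[-0.003, -0.005, -1.0], [0.597, 0.802, -0.006], [0.802, -0.597, 0.001]]
```

View pics/t4.png

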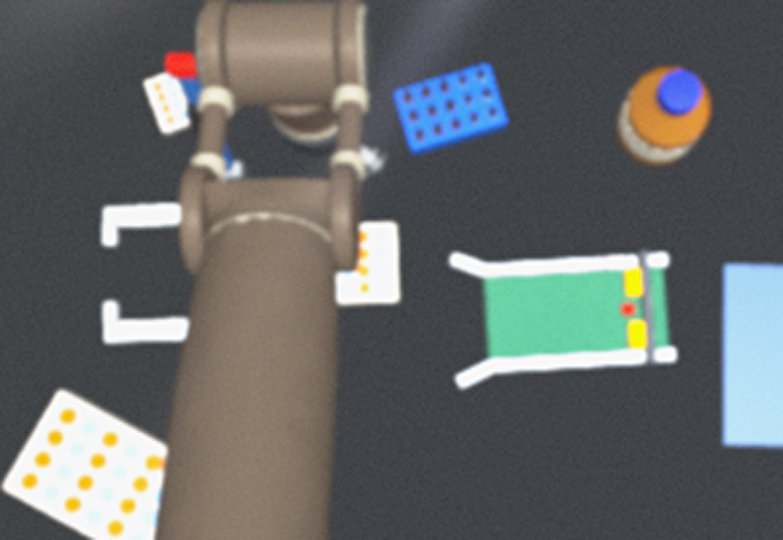

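The top view shows the plate's leading end at (400,262) in the crop, clear of the jig and square. The rest is hidden by the arm. The front edge sits at about y=0.015, so the plate centre is near (0.589, 0.080), as expected from the push. Next I push the +x side by 69 mm to bring the plate in line with the lane.

```bash
python3 g.py 0.660 0.086 0.10 94.7
```

```text
t 9.5 pos [0.6903 0.072  0.1755] F [ 0.03 -0.54 -0.4 ] open 0.0513 q6 [ 0.04  0.51  1.51 -0.01  1.13 -0.88]
slide [ 0.0755 -0.0064 -0.0328] ang [-41.4  -0.1   0.3]
axes x,y,z rows: [[-0.003, -0.005, -1.0], [0.597, 0.802, -0.006], [0.802, -0.597, 0.001]]
```

Emit:
servo_tool:
  moves:
    - {"slide":[0.0,-0.006,-0.033],"angular":[-7,0,0],"fingers":0.6}
    - {"slide":[0.0,-0.006,-0.033],"angular":[-14,0,0],"fingers":0.6}
    - {"slide":[0.03,-0.006,-0.033],"angular":[-21,0,0],"fingers":0.6}
    - {"slide":[0.06,-0.006,-0.033],"angular":[-28,0,0],"fingers":0.6}
    - {"slide":[0.075,-0.006,-0.033],"angular":[-35,0,0],"fingers":0.6}
    - {"slide":[0.075,-0.006,-0.033],"angular":[-41.4,0,0.3],"fingers":0.6}
    - {"slide":[0.075,-0.006,-0.033],"angular":[-41.4,0,0.3],"fingers":0.6}

```text
time: 10.08
tool_pos: [0.6584, 0.0871, 0.0984]
tcp_rot: [0.705, -0.029, 0.708, 0.029]
wrist_force: [0.4, 0.4, -0.3]
opening: 0.0342
```

```bash
python3 g.py 0.660 0.086 0.022 94.7
```

```text
t 10.08 pos [0.6584 0.0871 0.0984] F [ 0.43  0.4  -0.31] open 0.0342 q6 [ 0.07  0.55  1.62 -0.    0.97 -1.59]
slide [ 0.0764 -0.0012  0.0019] ang [ 0.1 -0.3  0. ]
axes x,y,z rows: [[-0.005, -0.001, -1.0], [-0.083, 0.997, -0.0], [0.997, 0.083, -0.005]]
```

Emit:
servo_tool:
  moves:
    - {"slide":[0.035,-0.001,0.002],"angular":[0,0,0],"fingers":0.6}
    - {"slide":[0.065,-0.001,0.002],"angular":[0,0,0],"fingers":0.6}
    - {"slide":[0.075,-0.001,0.002],"angular":[0,0,0],"fingers":0.6}
    - {"slide":[0.075,-0.001,0],"angular":[0,0,0],"fingers":0.6}
    - {"slide":[0.075,-0.001,-0.006],"angular":[0,0,0],"fingers":0.6}
    - {"slide":[0.075,-0.001,-0.012],"angular":[0,0,0],"fingers":0.6}
    - {"slide":[0.075,-0.001,-0.018],"angular":[0,0,0],"fingers":0.6}
    - {"slide":[0.075,-0.001,-0.024],"angular":[0,0,0],"fingers":0.6}
    - {"slide":[0.075,-0.001,-0.03],"angular":[0,0,0],"fingers":0.6}
    - {"slide":[0.075,-0.001,-0.038],"angular":[0,0,0],"fingers":0.6}
    - {"slide":[0.075,-0.001,-0.046],"angular":[0,0,0],"fingers":0.6}
    - {"slide":[0.075,-0.001,-0.052],"angular":[0,0,0],"fingers":0.6}

```text
time: 11.08
tool_pos: [0.6063, 0.0817, 0.0247]
tcp_rot: [0.705, -0.029, 0.708, 0.029]
wrist_force: [3.0, 0.5, 2.7]
opening: 0.0341
```

```bash
python3 g.py 0.575 0.079 0.022 94.7
```

```text
t 11.08 pos [0.6063 0.0817 0.0247] F [3.03 0.5  2.72] open 0.0341 q6 [ 0.06  0.58  1.77 -0.    0.8  -1.59]
slide [ 0.0028 -0.0001 -0.0314] ang [ 0.  -0.2  0. ]
axes x,y,z rows: [[-0.003, -0.0, -1.0], [-0.083, 0.997, -0.0], [0.997, 0.083, -0.003]]
```

Pushing the last 31 mm, then backing off, rising and moving away for a look.

Emit:
servo_tool:
  moves:
    - {"slide":[0.002,0,-0.008],"angular":[0,0,0],"fingers":0.6}
    - {"slide":[0.002,0,-0.016],"angular":[0,0,0],"fingers":0.6}
    - {"slide":[0.002,0,-0.023],"angular":[0,0,0],"fingers":0.6}
    - {"slide":[0.002,0,-0.028],"angular":[0,0,0],"fingers":0.6}
    - {"slide":[0.002,0,-0.031],"angular":[0,0,0],"fingers":0.6}
    - {"slide":[0.002,0,-0.031],"angular":[0,0,0],"fingers":0.6}
    - {"slide":[0,0,-0.01],"angular":[0,0,0],"fingers":0.6}
    - {"slide":[-0.03,0,0.01],"angular":[0,0,0],"fingers":0.6}
    - {"slide":[-0.07,0,0.01],"angular":[0,0,0],"fingers":0.7}
    - {"slide":[-0.11,0,0.01],"angular":[0,0,0],"fingers":0.7}
    - {"slide":[-0.15,0,0.01],"angular":[0,0,0],"fingers":0.7}
    - {"slide":[-0.19,0.03,0],"angular":[0,0,0],"fingers":0.7}

```text
time: 12.08
tool_pos: [0.6075, 0.1033, 0.2092]
tcp_rot: [0.705, -0.029, 0.708, 0.027]
wrist_force: [1.1, 1.3, 0.3]
opening: 0.0256
```

Emit:
servo_tool:
  moves:
    - {"slide":[0,0.04,-0.01],"angular":[7,0,0],"fingers":0.7}
    - {"slide":[0,0.08,-0.03],"angular":[14,0,0],"fingers":0.7}
    - {"slide":[0,0.12,-0.04],"angular":[21,0,0],"fingers":0.7}
    - {"slide":[0,0.16,-0.05],"angular":[28,0,0],"fingers":0.7}
    - {"slide":[0,0.2,-0.06],"angular":[35,0,0],"fingers":0.7}
    - {"slide":[0,0.23,-0.06],"angular":[42,0,0],"fingers":0.7}
    - {"slide":[0,0.25,-0.06],"angular":[49,0,0],"fingers":0.7}
    - {"slide":[0,0.25,-0.06],"angular":[56,0,0],"fingers":0.7}
    - {"slide":[0,0.25,-0.06],"angular":[63,0,0],"fingers":0.7}
    - {"slide":[0,0.25,-0.06],"angular":[70,0,0],"fingers":0.7}
    - {"slide":[0,0.25,-0.06],"angular":[77,0,0],"fingers":0.7}
    - {"slide":[0,0.25,-0.06],"angular":[84,0,0],"fingers":0.7}

```text
time: 13.08
tool_pos: [0.5258, 0.3469, 0.2067]
tcp_rot: [0.542, 0.45, 0.544, -0.457]
wrist_force: [0.1, 0.6, 0.2]
opening: 0.0257
```

Run:
```python
from p import *
from g import go
f=grab_frame("top");save(f,"t5.png",(130,100,420,300),2.7)
r=plate(f,(.521,.074),.1);print(*r[:3])
go([.515,.17,.1],4.7)
```

```text
[0.51904895 0.07763882] [ 93.2 135.3] 4.95
t 13.13 pos [0.526  0.3469 0.2068] F [-0.   -0.09  0.62] open 0.0255 q6 [ 0.51  0.37  1.65 -0.    1.14  0.34]
slide [ 0.1079 -0.0405  0.1718] ang [5.3 0.3 0.5]
axes x,y,z rows: [[-0.009, -0.006, -1.0], [0.985, 0.174, -0.01], [0.174, -0.985, 0.004]]
```

View pics/t5.png

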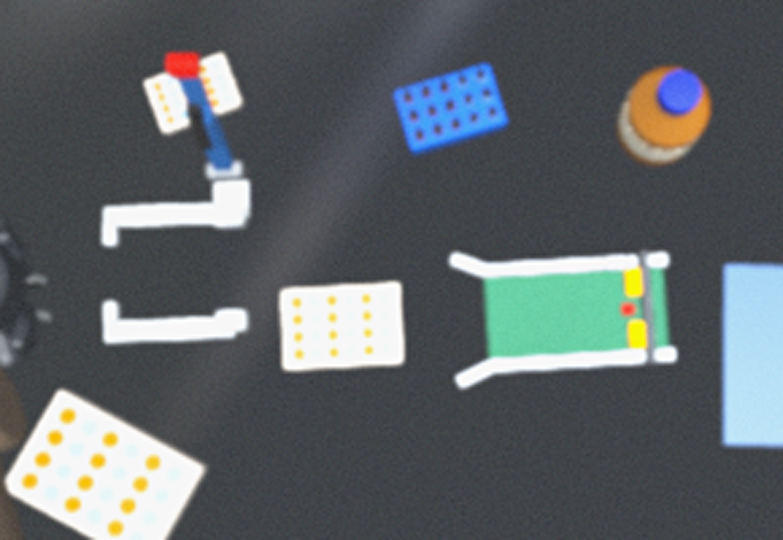

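The top view shows the plate between jig and dock, corners about (281,288) to (404,368) in the crop. It is at (0.519, 0.078) with yaw 4.95°; the lane wants x=0.5206 and 4.75°, so it is in line to 2 mm. The bar has been leaned further back: its handle is at (182,65), so I'll check its angle from depth.

Run:
```python
from p import *
from g import go
f=grab_frame("top");C=cloud(f)
for A,c,l in blobs(f,masks(f)["red"],50):
    P=np.median(C[l],0);print("red",A,c.round(0),P.round(3),"angle from hinge deg",np.degrees(np.arctan2(P[2]-.038,.686-P[0])).round(1))
go([.512,.160,.09],4.75)
```

```text
red 104 [197. 123.] [0.749 0.214 0.233] angle from hinge deg 107.9
red 99 [ 56. 173.] [0.646 0.673 0.007] angle from hinge deg -37.1
t 13.18 pos [0.5262 0.3469 0.2069] F [0.7 0.2 0.6] open 0.0255 q6 [ 0.51  0.37  1.65 -0.    1.14  0.33]
slide [ 0.1181 -0.0473  0.1806] ang [5.9 0.3 0.5]
axes x,y,z rows: [[-0.008, -0.006, -1.0], [0.983, 0.184, -0.009], [0.184, -0.983, 0.004]]
```

The bar stands at about 108° (1.88 rad), so it is still up. Moving to behind the plate.

Emit:
servo_tool:
  moves:
    - {"slide":[0.02,-0.01,0.035],"angular":[5.9,0,0],"fingers":0.7}
    - {"slide":[0.04,-0.02,0.07],"angular":[5.9,0.3,0.5],"fingers":0.7}
    - {"slide":[0.06,-0.03,0.105],"angular":[5.9,0.3,0.5],"fingers":0.7}
    - {"slide":[0.08,-0.04,0.14],"angular":[5.9,0.3,0.5],"fingers":0.7}
    - {"slide":[0.1,-0.047,0.17],"angular":[5.9,0.3,0.5],"fingers":0.7}
    - {"slide":[0.118,-0.047,0.18],"angular":[5.9,0.3,0.5],"fingers":0.7}
    - {"slide":[0.118,-0.047,0.18],"angular":[5.9,0.3,0.5],"fingers":0.7}
    - {"slide":[0.118,-0.047,0.18],"angular":[5.9,0.3,0.5],"fingers":0.7}

```text
time: 13.85
tool_pos: [0.5105, 0.1599, 0.0888]
tcp_rot: [0.519, 0.478, 0.521, -0.48]
wrist_force: [-0.5, 0.9, -0.1]
opening: 0.0254
```

```bash
python3 g.py 0.512 0.160 0.025 4.75
```

```text
t 13.85 pos [0.5105 0.1599 0.0888] F [-0.46  0.94 -0.12] open 0.0254 q6 [0.22 0.36 1.95 0.   0.84 0.14]
slide [0.0638 0.0018 0.    ] ang [-0.  -0.   0.3]
axes x,y,z rows: [[-0.005, 0.0, -1.0], [0.997, 0.082, -0.005], [0.082, -0.997, -0.001]]
```

Emit:
servo_tool:
  moves:
    - {"slide":[0.035,0.002,0],"angular":[0,0,0.3],"fingers":0.7}
    - {"slide":[0.06,0.002,0],"angular":[0,0,0.3],"fingers":0.7}
    - {"slide":[0.064,0.002,0],"angular":[0,0,0.3],"fingers":0.7}
    - {"slide":[0.064,0.002,0.004],"angular":[0,0,0.3],"fingers":0.7}
    - {"slide":[0.064,0.002,0.01],"angular":[0,0,0.3],"fingers":0.7}
    - {"slide":[0.064,0.002,0.016],"angular":[0,0,0.3],"fingers":0.7}
    - {"slide":[0.064,0.002,0.024],"angular":[0,0,0.3],"fingers":0.7}
    - {"slide":[0.064,0.002,0.034],"angular":[0,0,0.3],"fingers":0.7}
    - {"slide":[0.064,0.002,0.044],"angular":[0,0,0.3],"fingers":0.7}
    - {"slide":[0.064,0.002,0.054],"angular":[0,0,0.3],"fingers":0.7}
    - {"slide":[0.064,0.002,0.064],"angular":[0,0,0.3],"fingers":0.7}
    - {"slide":[0.064,0.002,0.072],"angular":[0,0,0.3],"fingers":0.7}

```text
time: 14.85
tool_pos: [0.5185, 0.0869, 0.0251]
tcp_rot: [0.52, 0.48, 0.52, -0.479]
wrist_force: [-0.9, 3.2, 2.8]
opening: 0.0255
```

Run:
```python
from p import *
from g import go
s=sensors.get_state()["tool_pos"];f=grab_frame("top")
c=np.array(s[:2])+.075*np.array([.083,-.997]);r=plate(f,c,.1);print("expect",c.round(4),"lane x",round(.5337-(c[1]+.08)*.083,4));print(*r[:3])
go([.533,-.097,.025],4.75)
```

```text
expect [0.5247 0.0122] lane x 0.5261
[ 0.53501575 -0.0173153 ] [138.8 145.2] -9.0
t 14.9 pos [0.5183 0.0857 0.0248] F [-0.87 -1.85  0.52] open 0.0253 q6 [ 0.08  0.45  1.99 -0.    0.7   0.  ]
slide [-1.000e-04 -2.000e-04  1.833e-01] ang [-0.1  0.  -0. ]
axes x,y,z rows: [[0.0, -0.001, -1.0], [0.997, 0.081, 0.0], [0.081, -0.997, 0.001]]
```

Emit:
servo_tool:
  moves:
    - {"slide":[0,0,0.006],"angular":[0,0,0],"fingers":0.7}
    - {"slide":[0,0,0.012],"angular":[0,0,0],"fingers":0.7}
    - {"slide":[0,0,0.018],"angular":[0,0,0],"fingers":0.7}
    - {"slide":[0,0,0.024],"angular":[0,0,0],"fingers":0.7}
    - {"slide":[0,0,0.03],"angular":[0,0,0],"fingers":0.7}
    - {"slide":[0,0,0.036],"angular":[0,0,0],"fingers":0.7}
    - {"slide":[0,0,0.042],"angular":[0,0,0],"fingers":0.7}
    - {"slide":[0,0,0.048],"angular":[0,0,0],"fingers":0.7}
    - {"slide":[0,0,0.054],"angular":[0,0,0],"fingers":0.7}
    - {"slide":[0,0,0.06],"angular":[0,0,0],"fingers":0.7}
    - {"slide":[0,0,0.065],"angular":[0,0,0],"fingers":0.7}
    - {"slide":[0,0,0.07],"angular":[0,0,0],"fingers":0.7}

```text
time: 15.9
tool_pos: [0.5238, 0.0153, 0.0247]
tcp_rot: [0.52, 0.479, 0.52, -0.479]
wrist_force: [-0.6, 1.1, -0.5]
opening: 0.0254
```

Run:
```python
from p import *
from g import go
f=grab_frame("side");save(f,"s6.png",(260,120,420,260),4)
go([.533,-.097,.025],4.75)
```

```text
t 15.95 pos [0.524  0.0145 0.0247] F [ 0.26 -1.1   0.71] open 0.0259 q6 [-0.05  0.45  1.99 -0.    0.7  -0.13]
slide [-1.000e-04 -1.000e-04  1.119e-01] ang [-0.1  0.1 -0. ]
axes x,y,z rows: [[0.0, -0.001, -1.0], [0.997, 0.081, 0.0], [0.081, -0.997, 0.001]]
```

View pics/s6.png

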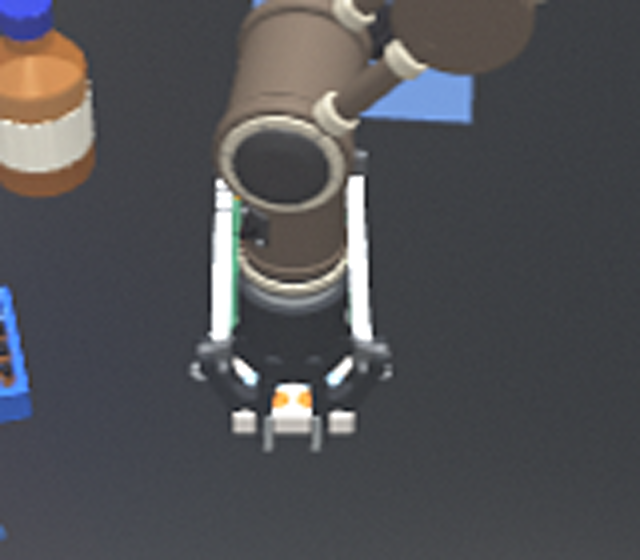

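The crop shows the plate's rear end at (293,410) between the fingers, entering the lane square between the rails. Pushing on to about 17 mm short of the measured stop.

Emit:
servo_tool:
  moves:
    - {"slide":[0,0,0.008],"angular":[0,0,0],"fingers":0.7}
    - {"slide":[0,0,0.016],"angular":[0,0,0],"fingers":0.7}
    - {"slide":[0,0,0.024],"angular":[0,0,0],"fingers":0.7}
    - {"slide":[0,0,0.032],"angular":[0,0,0],"fingers":0.7}
    - {"slide":[0,0,0.04],"angular":[0,0,0],"fingers":0.7}
    - {"slide":[0,0,0.048],"angular":[0,0,0],"fingers":0.7}
    - {"slide":[0,0,0.056],"angular":[0,0,0],"fingers":0.7}
    - {"slide":[0,0,0.064],"angular":[0,0,0],"fingers":0.7}
    - {"slide":[0,0,0.072],"angular":[0,0,0],"fingers":0.7}
    - {"slide":[0,0,0.08],"angular":[0,0,0],"fingers":0.7}
    - {"slide":[0,0,0.087],"angular":[0,0,0],"fingers":0.7}
    - {"slide":[0,0,0.093],"angular":[0,0,0],"fingers":0.7}

```text
time: 16.95
tool_pos: [0.5315, -0.0791, 0.0248]
tcp_rot: [0.52, 0.479, 0.52, -0.48]
wrist_force: [0.3, 1.4, -0.8]
opening: 0.0257
```

Emit:
servo_tool:
  moves:
    - {"slide":[0,0,0.001],"angular":[0,0,0],"fingers":0.7}
    - {"slide":[0,0,0.002],"angular":[0,0,0],"fingers":0.7}
    - {"slide":[0,0,0.003],"angular":[0,0,0],"fingers":0.7}
    - {"slide":[0,0,0.004],"angular":[0,0,0],"fingers":0.7}
    - {"slide":[0,0,0.005],"angular":[0,0,0],"fingers":0.7}
    - {"slide":[0,0,0.006],"angular":[0,0,0],"fingers":0.7}
    - {"slide":[0,0,0.007],"angular":[0,0,0],"fingers":0.7}
    - {"slide":[0,0,0.008],"angular":[0,0,0],"fingers":0.7}

```text
time: 17.62
tool_pos: [0.5322, -0.0869, 0.0248]
tcp_rot: [0.52, 0.479, 0.52, -0.48]
wrist_force: [-0.7, 2.3, 0.2]
opening: 0.0258
```

```bash
python3 g.py .533 -.097 .025 4.75
```

```text
t 17.62 pos [ 0.5322 -0.0869  0.0248] F [-0.68  2.29  0.23] open 0.0258 q6 [-0.24  0.47  1.95 -0.    0.72 -0.32]
slide [-0.0002 -0.      0.0101] ang [-0.1  0.1  0. ]
axes x,y,z rows: [[-0.0, -0.001, -1.0], [0.997, 0.081, -0.0], [0.081, -0.997, 0.001]]
```

Emit:
servo_tool:
  moves:
    - {"slide":[0,0,0.001],"angular":[0,0,0],"fingers":0.7}
    - {"slide":[0,0,0.002],"angular":[0,0,0],"fingers":0.7}
    - {"slide":[0,0,0.003],"angular":[0,0,0],"fingers":0.7}
    - {"slide":[0,0,0.004],"angular":[0,0,0],"fingers":0.7}

```text
time: 17.95
tool_pos: [0.5325, -0.091, 0.0248]
tcp_rot: [0.52, 0.479, 0.52, -0.48]
wrist_force: [-0.1, 2.1, 0.6]
opening: 0.0256
```

Emit:
servo_tool:
  moves:
    - {"slide":[0,0,0.0005],"angular":[0,0,0],"fingers":0.7}
    - {"slide":[0,0,0.001],"angular":[0,0,0],"fingers":0.7}
    - {"slide":[0,0,0.0015],"angular":[0,0,0],"fingers":0.7}

```text
time: 18.2
tool_pos: [0.5326, -0.0926, 0.0248]
tcp_rot: [0.52, 0.479, 0.52, -0.48]
wrist_force: [-0.0, 1.6, -0.3]
opening: 0.0256
```

Emit:
servo_tool:
  moves:
    - {"slide":[0,0,0.0005],"angular":[0,0,0],"fingers":0.7}
    - {"slide":[0,0,0.001],"angular":[0,0,0],"fingers":0.7}
    - {"slide":[0,0,0.0015],"angular":[0,0,0],"fingers":0.7}

```text
time: 18.45
tool_pos: [0.5328, -0.0941, 0.0248]
tcp_rot: [0.52, 0.479, 0.52, -0.48]
wrist_force: [0.0, 2.1, 0.4]
opening: 0.0254
```

Emit:
servo_tool:
  moves:
    - {"slide":[0,0,0.0005],"angular":[0,0,0],"fingers":0.7}
    - {"slide":[0,0,0.001],"angular":[0,0,0],"fingers":0.7}

```text
time: 18.62
tool_pos: [0.5328, -0.0952, 0.0248]
tcp_rot: [0.52, 0.479, 0.52, -0.48]
wrist_force: [0.3, 1.2, 0.7]
opening: 0.0258
```

Emit:
servo_tool:
  moves:
    - {"slide":[0,0,0.0005],"angular":[0,0,0],"fingers":0.7}
    - {"slide":[0,0,0.001],"angular":[0,0,0],"fingers":0.7}

```text
time: 18.78
tool_pos: [0.533, -0.0962, 0.0248]
tcp_rot: [0.52, 0.479, 0.52, -0.48]
wrist_force: [0.8, 2.0, 0.8]
opening: 0.0257
```

Emit:
servo_tool:
  moves:
    - {"slide":[0,0,0.0005],"angular":[0,0,0],"fingers":0.7}
    - {"slide":[0,0,0.001],"angular":[0,0,0],"fingers":0.7}

```text
time: 18.95
tool_pos: [0.533, -0.0972, 0.0248]
tcp_rot: [0.52, 0.479, 0.52, -0.48]
wrist_force: [1.3, 1.6, -0.7]
opening: 0.0254
```

Emit:
servo_tool:
  moves:
    - {"slide":[0,0,0.0005],"angular":[0,0,0],"fingers":0.7}
    - {"slide":[0,0,0.001],"angular":[0,0,0],"fingers":0.7}

```text
time: 19.12
tool_pos: [0.5331, -0.0982, 0.0248]
tcp_rot: [0.52, 0.479, 0.52, -0.48]
wrist_force: [0.1, 2.3, 0.6]
opening: 0.0257
```

Emit:
servo_tool:
  moves:
    - {"slide":[0,0,0.0005],"angular":[0,0,0],"fingers":0.7}
    - {"slide":[0,0,0.001],"angular":[0,0,0],"fingers":0.7}

```text
time: 19.28
tool_pos: [0.5332, -0.0993, 0.0248]
tcp_rot: [0.52, 0.479, 0.52, -0.48]
wrist_force: [-0.2, 2.2, 0.0]
opening: 0.0259
```

Run:
```python
from p import *
f=grab_frame("top")
for A,c,l in blobs(f,masks(f)["yel"],10):
    if c[0]>300: print("yel",A,c.round(1))
for A,c,l in blobs(f,masks(f)["red"],4): print("red",A,c.round(1))
save(f,"t7.png",(290,170,410,260),5)
```

```text
yel 37 [364.6 204.1]
yel 44 [366.  223.5]
red 103 [197. 123.]
red 227 [ 61.8 184.8]
red 8 [364.9 213.9]
```

View pics/t7.png

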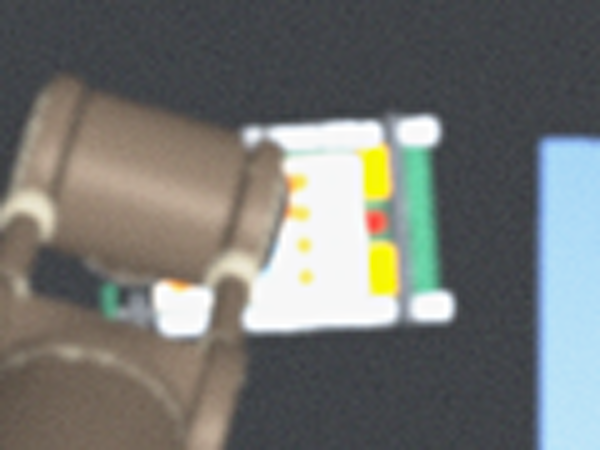

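The crop shows the plate's leading edge at about (362,225), right against the yellow blocks at (377,175) and (383,268), with the plunger at (376,222). Feeling on in 1 mm steps.

Emit:
servo_tool:
  moves:
    - {"slide":[0,0,0.0005],"angular":[0,0,0],"fingers":0.7}
    - {"slide":[0,0,0.001],"angular":[0,0,0],"fingers":0.7}

```text
time: 19.5
tool_pos: [0.5332, -0.1, 0.0248]
tcp_rot: [0.52, 0.479, 0.52, -0.48]
wrist_force: [0.4, 4.9, 1.0]
opening: 0.0254
```

Emit:
servo_tool:
  moves:
    - {"slide":[0,0,0.0005],"angular":[0,0,0],"fingers":0.7}
    - {"slide":[0,0,0.001],"angular":[0,0,0],"fingers":0.7}

```text
time: 19.67
tool_pos: [0.5332, -0.1001, 0.0248]
tcp_rot: [0.519, 0.48, 0.52, -0.479]
wrist_force: [0.8, 7.1, 3.0]
opening: 0.0257
```

The tool stops at y=-0.100 and the force climbs to 7 N, so it has found the stop. One small press more, then I back off.

Emit:
servo_tool:
  moves:
    - {"slide":[0,0,0.0005],"angular":[0,0,0],"fingers":0.7}
    - {"slide":[0,0,0.001],"angular":[0,0,0],"fingers":0.7}
    - {"slide":[0,0,0.001],"angular":[0,0,0],"fingers":0.7}
    - {"slide":[0,0,0.001],"angular":[0,0,0],"fingers":0.7}

```text
time: 20.0
tool_pos: [0.5331, -0.1001, 0.0249]
tcp_rot: [0.519, 0.48, 0.521, -0.479]
wrist_force: [0.2, 7.2, 1.6]
opening: 0.0257
```

Emit:
servo_tool:
  moves:
    - {"slide":[0,0,-0.003],"angular":[0,0,0],"fingers":0.7}
    - {"slide":[0,0,-0.01],"angular":[0,0,0],"fingers":0.7}
    - {"slide":[0,0,-0.02],"angular":[0,0,0],"fingers":0.7}
    - {"slide":[-0.03,0,-0.02],"angular":[0,0,0],"fingers":0.7}
    - {"slide":[-0.07,0,-0.03],"angular":[0,0,0],"fingers":0.7}
    - {"slide":[-0.11,0,-0.06],"angular":[0,0,0],"fingers":0.7}
    - {"slide":[-0.15,0,-0.1],"angular":[0,0,0],"fingers":0.7}
    - {"slide":[-0.18,-0.03,-0.13],"angular":[0,0,0],"fingers":0.7}
    - {"slide":[-0.18,-0.06,-0.17],"angular":[0,0,0],"fingers":0.7}
    - {"slide":[-0.18,-0.09,-0.21],"angular":[0,0,0],"fingers":0.7}
    - {"slide":[-0.18,-0.11,-0.25],"angular":[0,0,0],"fingers":0.7}
    - {"slide":[-0.18,-0.11,-0.28],"angular":[0,0,0],"fingers":0.7}

```text
time: 21.0
tool_pos: [0.4108, 0.1429, 0.2051]
tcp_rot: [0.519, 0.48, 0.52, -0.48]
wrist_force: [0.9, -0.4, -0.2]
opening: 0.0255
```

Run:
```python
from p import *
f=grab_frame("top");C=cloud(f)
for A,c,l in blobs(f,masks(f)["red"],4):
    P=np.median(C[l],0);print("red",A,c.round(1),P.round(3))
    if P[2]>.15: print("bar deg",np.degrees(np.arctan2(P[2]-.038,.686-P[0])).round(1))
g=grab_frame("side")
a=f["color"][185:245,300:390,::-1];b=g["color"][145:225,290:380,::-1]
r=lambda x:cv2.resize(x,(400,500*len(x)//100),interpolation=cv2.INTER_CUBIC)
A,B=r(a),r(b);A=cv2.copyMakeBorder(A,0,len(B)-len(A),0,0,0)
cv2.imwrite("pics/f8.png",np.hstack([A,B]))
h=cv2.cvtColor(f["color"],cv2.COLOR_RGB2HSV)
# plate side edges vs lane: dot wells (orange) centroid on z=.02
m=(h[...,0]>10)&(h[...,0]<28)&(h[...,1]>90)&(h[...,2]>150);m[:, :296]=0;m[:,358:]=0;m[:190]=0;m[245:]=0
pts=np.array([c for A_,c,l in blobs(f,m,2)]);Q=plane(f,pts,.02)[:,:2];print(len(Q),Q.round(4).tolist())
```

```text
red 104 [197. 123.] [0.749 0.214 0.233]
bar deg 107.8
red 228 [ 61.8 184.7] [0.611 0.654 0.007]
red 9 [365. 214.] [ 0.547 -0.246  0.017]
11 [[0.571, -0.1987], [0.563, -0.124], [0.567, -0.1628], [0.545, -0.1245], [0.5481, -0.1629], [0.5505, -0.2015], [0.5257, -0.1271], [0.5289, -0.1651], [0.5316, -0.2018], [0.5098, -0.1664], [0.5064, -0.1283]]
```

View pics/f8.png

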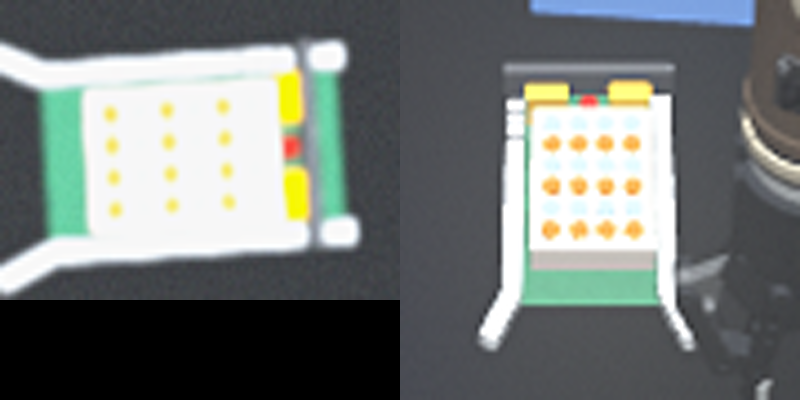

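The left half (top view) shows the plate's leading edge meeting both yellow blocks, at (283,95) and (287,190). The right half (side view) shows it flush under the stop at (590,103), inside the rails and with no gap. The robot is clear, so I hand in.

```bash
python3 -c "
from h import *
print(job_done())"
```

```text
the job is handed in; nothing more can be done
None
```

I lifted the clamp bar upright and slid the plate out through the rear window. I then pushed it sideways about 69 mm to line up with the lane, and fed it in until it met the stop. The job is handed in at about 21 s of the 72 s allowed; no verdict was reported.

**Stop:** I felt for it in 1 mm steps. The tool stopped advancing at y = -0.100 m, and the contact force stayed at about 7 N, well under the 35 N limit.

**Last checks:**
- **Plate:** it appears flush with both yellow blocks in both views. It is about 2 mm off the lane's middle line and within 1° of it.
- **Bar:** it stands at about 108° (1.88 rad).
- **Robot:** it was clear of everything when I handed in.

**Less certain:**
- **Bar moved:** it was left at about 86°, but by the next look after the jig push it was leaning at 108°. The arm probably brushed it. It is still well past 1.2 rad.
- **Plunger:** I could not measure its travel directly. I judged it pressed in from the hard stop and the flush faces.
- **Bystanders:** the bottle and vial rack looked unmoved in the later views. I took no position measurements of them or the mouse at the end.

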